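# Load a bar into the drill jig

## Robot

A 6-joint arm with a two-finger parallel gripper is mounted at the origin on a cart in front of the work surface, level with it; the furniture and walls round the work are solid. World frame = base frame: x ahead of the robot, y to its left, z up, the work surface at z = 0. Lengths are in m, angles in rad, forces in N, time in s.
With the tool pointing down it reaches from about 0.35 to 0.85 m from the base axis. Payload 8.1 kg.
Tool frame: the origin (TCP) lies at the very end of the fingers, on their centre line; the grasp point (between the pads) lies 19 mm behind it; z points along the fingers, x is the direction in which the jaws open and shut, and the axes are right-handed (so a half turn about z gives the same grasp; the last joint's range is limited). The gripper opens to 93 mm and grips with 3 to 60 N. Pads are 15 mm wide; open, the fingers measure 128 mm over their backs; the gripper's body (75 mm by 188 mm) begins 65 mm behind the grasp point.
Start: joints at [-0.085, 0.13, 1.488, -0, 1.523, -0.085], TCP at [0.6, 0, 0.219] pointing down, gripper open.
Joint ranges: [-2.96, 2.96], [-0.89, 2.26], [0.02, 2.5], [-1.34, 4.48], [0, 2.73], [-2.66, 2.66]. Speed limits (rad/s): [2.39, 2.39, 2.79, 3.14, 3.14, 3.14].

## Interface

Orientations are given as a rotation vector (axis times angle).
In Python, from plant import robot gives the robot as it stands. The module is installed in compiled form; this text tells all that it offers.
- The arm moves only by the tool jog_arm, never from a script. Its argument "commands" is one flat list of numbers, 5 for each row, row after row: the gripper's target within -1 to 1 (shut at 1, half-way at 0, fully open at -1), then the shift along the tool's x, y, z in m, then the turn about the tool's z in degrees. A call has 1 to 20 rows; each row shifts and turns the commanded pose from where the row before left it, along the tool's axes as they then stand; what a row does not reach is not made up. A row lasts 1/12 s, in which the tool goes at most 41.7 mm and 7.16 degrees, less where a joint would pass 70% of its speed; a pose out of reach is approached as far as the arm can. A call is refused whole if a number of a shift passes 0.0417 or a number of a turn 7.16, either way. A call with a gripper value outside its range is refused whole. The fingers move at their own pace and stop on an object; "grip_force" is the grip in N (left out, the last holds). Time passes only in rows, so rows that do not move let the fingers close. It gives the time, the measured TCP pose, the force and the opening at its end, in the units of the state.
- robot.read_state(): the state, without advancing time (a new reading comes with each control period).
- robot.read_camera(name): name is "scene" or "side" or "wrist"; returns a dict with "img" (384x512x3 uint8, blue, green, red), "vfov" (degrees; the focal length in pixels is half the picture's height over the tangent of half this angle, whatever the lens; pixels are square), "cx", "cy" (the principal point, pixels), "extrinsics" (4x4, takes a point from world to camera coordinates). Camera axes: x right, y down, z forward; pixel columns grow to the right and rows downward; lengths in m; the calibration is good to about 2 mm. A picture is of the moment at which its call begins. There is no depth.
- robot.close_job(): hands the job in, once; it reports no verdict.
Trained networks look in a picture, given as the dict that the camera call returned (one of the last four; its "shot" number tells which), for a name from the list of things; names that differ only in an ending like _2 or _b are one class to them, and where a whole thing is asked for, a point or a joint stands for the part that bears it (a point fixed in the world has none). Each returns a list of dicts, best first, with "score" (0 to 1); they miss things now and then, are a little off and sometimes report something else, mostly with a low value. They report only what shows in the picture. A call takes as long as a camera call.
- robot.recognise(thing, picture): "box" ([centre column, centre row, width, height] as shares, 0 to 1, of the picture: columns of its width, rows of its height, round what is visible of it).
- robot.pinpoint(thing, picture): "position" ([row, column] as shares, 0 to 1, of the picture: columns of its width, rows of its height: a listed point, or the origin of a listed thing).
The state is a dict: "t": time; "q": joint angles; "dq": joint speeds; "joint_torque": joint torques, N m; "tool_pos": TCP position; "orientation": TCP orientation; "force": force on the tool from outside, world axes, zero at the start; "wrist_torque": the same for the moment, N m; "opening": finger opening in m.
Only numpy, scipy, OpenCV 4.12 (cv2) and the standard library are available. Lean on these libraries where they do the work, as an engineer would, in place of code of your own. Each camera call takes 0.05 s, during which the arm holds its last target.

## Task

Load the longer of the two square metal bars into the drill jig: lay it on the jig's open base plate and slide it lengthwise, straight, through the gap under the bridge until its end is fully home against the end stop, then let go of it. Leave the shorter square bar where it lies.

Things in the scene. Friction and masses are not known exactly. Their poses are not given: they have to be found in the camera images.
- long_bar: Plain bright aluminium bar, 16 x 16 mm square, 110 mm long, about 0.1 kg, loose on the worktop, pointing roughly away from the robot. Origin: centre of its underside; y axis along its length (ends at y = +-55 mm), z up. Either end may lead. A brass hexagon bar (105 mm), a flat ground steel bar (10 x 20 x 100 mm) and the short bar lie beside it in any order, middles 60 mm or more apart.
- short_bar: Dark steel bar, 18 x 18 mm square, 90 mm long, lying loose beside the long bar; not to be used. Origin: centre of its underside; y axis along its length.
- drill_jig: Fixed steel jig. Origin: underside centre of its base plate, 160 (x) x 76 (y) x 6 mm, on the worktop; +x, roughly away from the robot, is the way a bar slides in. x = -80 to 25 mm: open above (2 mm screw heads at x -68, y +-30). x = 25 to 57: bridge on two cheeks; gap beneath 36 mm wide (y +-18), 30 mm high (z 6 to 36). Bridge top z = 44, its drill bush to z = 50 mm.
- jig_stop (a point): Middle of the foot of the jig's end stop face, on top of the base plate behind the bridge: jig x = +65, y = 0, z = 6 mm. The stop is a block 40 mm wide, 24 mm high. The long bar fully home lies on the plate along the jig's x, midway in the gap, its end touching this face: its origin at jig x = +10, y = 0, z = 6 mm, its near 70 mm sticking out of the bridge.

How it is judged:
By the outcome, as a careful person would: the job done as asked, in the order asked, and still so for the second after the job is handed in, with the robot touching nothing.
It also fails if it takes over 38 s, if anything falls off the work surface, if the arm or the gripper's body presses on something with over 40 N, if the wrist force passes 120 N, or if a joint passes its speed limit or range.

## Working session

There is one attempt and no reset: what is moved stays moved. The work goes in short steps, Python scripts to look and compute and a tool call to move; the robot and the scene stay as the last step left them, time stands still between calls to the robot, and variables do not carry over. Pictures are saved under pics/ and viewed, and the job is handed in when it is done.

Besides the shell and the picture viewer there is one more tool, called after "Emit:" in YAML: its name, and indented under it one key for each argument. jog_arm: Moves the arm, as the interface text tells. Its arguments: {"type":"object","properties":{"commands":{"type":"array"},"grip_force":{"type":"number"}},"required":["commands"]}

```bash
mkdir -p pics
cat > h.py <<'E'
import numpy as np, cv2
from plant import robot
def cam(n): return robot.read_camera(n)
def f(p): return p['img'].shape[0]/2/np.tan(np.radians(p['vfov'])/2)
def ray(p,u,v):
    E=np.array(p['extrinsics']);R=E[:3,:3];t=E[:3,3]
    d=np.array([(u-p['cx'])/f(p),(v-p['cy'])/f(p),1.]);return -R.T@t, R.T@d
def onz(p,u,v,z):
    c,d=ray(p,u,v);return c+d*(z-c[2])/d[2]
def proj(p,X):
    E=np.array(p['extrinsics']);q=E[:3,:3]@np.array(X)+E[:3,3];return f(p)*q[0]/q[2]+p['cx'],f(p)*q[1]/q[2]+p['cy']
def tri(a,b):
    A=np.zeros((3,3));B=np.zeros(3)
    for c,d in (a,b):
        d=d/np.linalg.norm(d);P=np.eye(3)-np.outer(d,d);A+=P;B+=P@c
    return np.linalg.solve(A,B)
E
python3 - <<'E'
from h import *
s=robot.read_state();print(s)
for n in("scene","side","wrist"):
    p=cam(n);cv2.imwrite(f'pics/a_{n}.png',p['img']);print(n,p['vfov'],p['cx'],p['cy'],np.round(p['extrinsics'],3).tolist())
    for t in("long_bar","short_bar","drill_jig","jig_stop"):
        r=robot.pinpoint(t,p)
        for k in r[:2]:
            v,u=k['position'];v*=384;u*=512;print(t,'pin',round(u,1),round(v,1),round(k['score'],2),onz(p,u,v,0.006 if t=='jig_stop' else 0).round(4))
        for k in robot.recognise(t,p)[:2]:
            print(t,'box',(np.array(k['box'])*[512,384,512,384]).round(1),round(k['score'],2))
E
```

```text
{'t': 0.0, 'q': array([-8.53856479e-02,  1.31110446e-01,  1.48924795e+00, -1.25795696e-06,
        1.52298463e+00, -8.53697536e-02]), 'dq': array([ 0.00081853,  0.00103897,  0.00056355, -0.00153128,  0.00020881,
        0.00027909]), 'joint_torque': array([-1.61290725e-03, -5.59853125e+01, -4.91755986e+01,  7.67333270e-02,
        3.59135563e-02, -2.97389461e-04]), 'tool_pos': array([5.99452813e-01, 7.73132814e-05, 2.17634936e-01]), 'orientation': array([-3.14144345e+00,  2.48694824e-05,  2.73950506e-03]), 'force': array([-0.20166075,  0.34790627,  0.36658218]), 'wrist_torque': array([-0.00833698, -0.02637985,  0.02591458]), 'opening': 0.09255643913239057}
scene 54.14370065935225 254.56302375728933 196.11512867513378 [[0.984, -0.177, -0.01, -0.534], [-0.101, -0.517, -0.85, 0.118], [0.145, 0.838, -0.527, 0.901], [0.0, 0.0, 0.0, 1.0]]
long_bar pin 223.3 209.5 0.69 [0.4682 0.0665 0.    ]
long_bar box [224.4 206.4  37.1   2.3] 0.6
short_bar box [218.2 165.7  25.8  12.8] 0.51
short_bar box [265.2 246.3  66.6  38.4] 0.4
drill_jig pin 266.1 249.3 0.84 [ 0.5489 -0.1197  0.    ]
drill_jig pin
[... 495 characters left out ...]
[0.4827 0.317  0.    ]
short_bar box [195.8 154.6  27.5  16.1] 0.72
drill_jig pin 299.9 238.8 0.77 [ 0.5524 -0.1273  0.    ]
drill_jig box [298.9 236.9  76.3  49.1] 0.56
jig_stop pin 322.2 232.4 0.66 [ 0.6048 -0.1374  0.006 ]
jig_stop box [298.4 236.4  77.5  48.2] 0.75
wrist 64.77159761590926 254.39449279484555 195.94460515739007 [[1.0, -0.0, -0.001, -0.601], [0.0, -0.966, 0.257, -0.03], [-0.001, -0.257, -0.966, 0.392], [0.0, 0.0, 0.0, 1.0]]
long_bar pin 148.2 113.5 0.72 [0.4705 0.0743 0.    ]
drill_jig pin 218.9 261.3 0.79 [ 0.5513 -0.1251  0.    ]
drill_jig box [220.8 257.5 108.1  42.2] 0.83
jig_stop pin 262.5 264.5 0.71 [ 0.6121 -0.1268  0.006 ]
jig_stop box [219.9 257.4 116.1  49.7] 0.79
```

View pics/a_side.png

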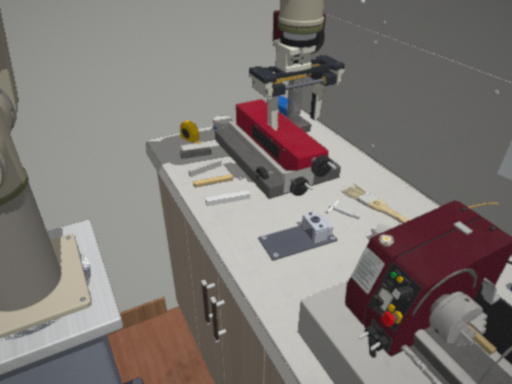

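View pics/a_wrist.png

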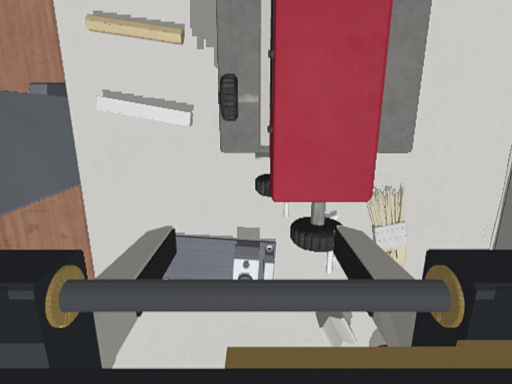

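View pics/a_scene.png

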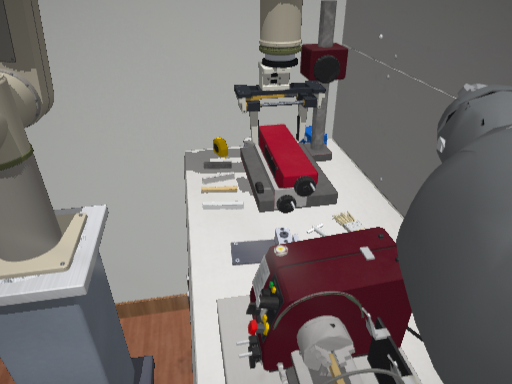

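The side view shows the white bar at (229,199), with the brass one behind it at (213,181), then the flat bar at (205,168) and the dark one at (196,152). The jig plate is at (298,238), with its bridge at (317,227). I'll measure all of this more precisely.

Run:
```python
import cv2
a=cv2.imread('pics/a_side.png');cv2.imwrite('pics/b1.png',cv2.resize(a[130:330,170:370],None,fx=3,fy=3,interpolation=2)[:600])
a=cv2.imread('pics/a_wrist.png');cv2.imwrite('pics/b2.png',cv2.resize(a[0:300,60:340],None,fx=2,fy=2,interpolation=2)[:600])
a=cv2.imread('pics/a_scene.png');cv2.imwrite('pics/b3.png',cv2.resize(a[130:300,180:360],None,fx=3.5,fy=3.5,interpolation=2)[:600])
```

```text
(no output)
```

View pics/b1.png

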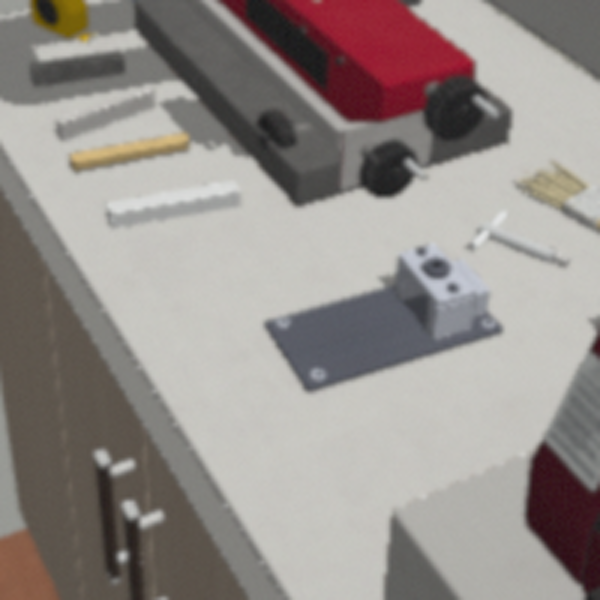

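View pics/b2.png

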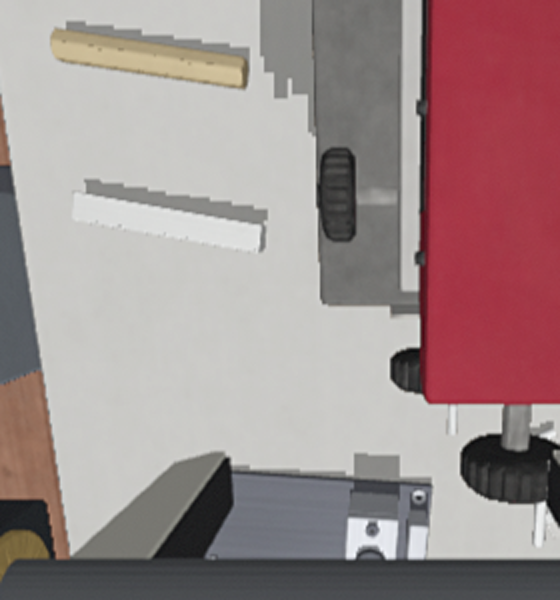

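View pics/b3.png

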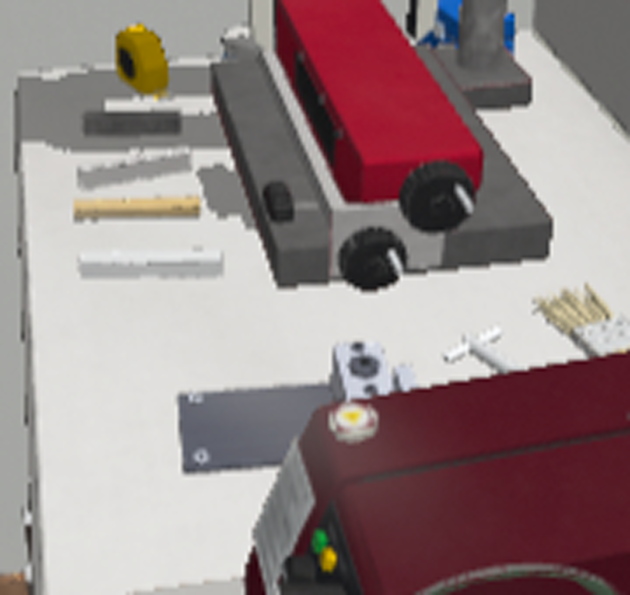

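Run:
```python
from h import *
S=cam('side');W=cam('wrist')
b=lambda p:(170+p[0]/3,130+p[1]/3)
w=lambda p:(60+p[0]/2,p[1]/2)
print('side plate top corners z6')
for p in[(267,325),(308,389),(502,327)]:print(onz(S,*b(p),.006).round(4))
print('wrist plate far edge L,R + right'); 
for p in[(232,472),(432,484)]:print(onz(W,*w(p),.006).round(4))
print('bar top face wrist z16')
for p in[(75,193),(74,218),(264,252),(266,225)]:print(onz(W,*w(p),.016).round(4))
print('bar side z16');
for p in[(107,206),(239,185),(110,226),(240,205)]:print(onz(S,*b(p),.016).round(4),onz(S,*b(p),0).round(4))
print('tri bar ends left/right top far')
print(tri(ray(S,*b((107,203))),ray(W,*w((73,193)))),tri(ray(S,*b((238,182))),ray(W,*w((266,223)))))
print('hex');
for p in[(55,45),(245,72)]:print(onz(W,*w(p),.016).round(4))
print('lathe base corner');
for z in(0,.05,.1):print(onz(S,*b((390,515)),z).round(3),onz(S,*b((525,455)),z).round(3))
print('vise base corner W/handles',onz(W,*w((325,303)),.03).round(3),onz(W,*w((400,390)),.06).round(3))
print('lathe body',[onz(S,375,305,z).round(3) for z in (.05,.1,.15)], [onz(S,350,290,z).round(3) for z in (.05,.1,.15)])
print('bridge W',onz(W,*w((347,518)),.044))
```

```text
side plate top corners z6
[ 0.4686 -0.0905  0.006 ]
[ 0.4631 -0.1618  0.006 ]
[ 0.6219 -0.1708  0.006 ]
wrist plate far edge L,R + right
[ 0.4955 -0.0846  0.006 ]
[ 0.6301 -0.0933  0.006 ]
bar top face wrist z16
[0.4187 0.0933 0.016 ]
[0.4162 0.0794 0.016 ]
[0.5267 0.0599 0.016 ]
[0.5287 0.0754 0.016 ]
bar side z16
[0.4143 0.0868 0.016 ] [0.4216 0.1073 0.    ]
[0.5238 0.0644 0.016 ] [0.5339 0.0844 0.    ]
[0.4064 0.0608 0.016 ] [0.4134 0.0806 0.    ]
[0.5119 0.039  0.016 ] [0.5216 0.0582 0.    ]
tri bar ends left/right top far
[0.41668328 0.09333724 0.0140478 ] [0.52817724 0.07623741 0.01032953]
hex
[0.418  0.1705 0.016 ]
[0.5214 0.157  0.016 ]
lathe base corner
[ 0.458 -0.277  0.   ] [ 0.564 -0.275  0.   ]
[ 0.432 -0.311  0.05 ] [ 0.53  -0.309  0.05 ]
[ 0.407 -0.345  0.1  ] [ 0.497 -0.343  0.1  ]
vise base corner W/handles [0.564 0.031 0.03 ] [ 0.607 -0.013  0.06 ]
lathe body [array([ 0.544, -0.376,  0.05 ]), array([ 0.509, -0.404,  0.1  ]), array([ 0.474, -0.432,  0.15 ])] [array([ 0.526, -0.329,  0.05 ]), array([ 0.493, -0.361,  0.1  ]), array([ 0.459, -0.394,  0.15 ])]
bridge W [ 0.57513182 -0.09939756  0.044     ]
```

Emit:
jog_arm:
  commands: [0,-0.0295,-0.016,0.008,0,0,-0.0295,-0.016,0.008,0,0,-0.0295,-0.016,0.008,0,0,-0.0295,-0.016,0.008,0,0,-0.0295,-0.016,0.008,0,0,0,0,0,-6.7,0,0,0,0,-6.7,0,0,0,0,-6.7,0,0,0,0,-6.7,0,0,0,0,-6.7,0,0,0,0,-6.7,0,0,0,0,-6.7,0,0,0,0,-6.7,0,0,0,0,-6.7,0,0,0,0,-6.7,0,0,0,0,-6.7,0,0,0,0,-7,0,0,0,0,0]
  grip_force: 30

```text
t: 2.95
tool_pos: [0.4526, 0.08, 0.1788]
orientation: [2.388, 2.041, 0.0]
force: [-1.2, -0.8, 0.3]
opening: 0.0467
```

```bash
cat > look.py <<'E'
from h import *
import sys
tag=sys.argv[1]
s=robot.read_state();R=cv2.Rodrigues(np.array(s['orientation']))[0]
print(s['t'],s['tool_pos'].round(4),'tooly ang',np.degrees(np.arctan2(R[1,1],R[0,1])).round(2),'z',R[:,2].round(4),s['force'].round(1),round(s['opening'],4))
for n in sys.argv[2:]:
    p=cam(n);cv2.imwrite(f'pics/{tag}_{n}.png',cv2.resize(p['img'],None,fx=1.5,fy=1.5,interpolation=2))
    np.save(f'pics/{tag}_{n}.npy',p,allow_pickle=True)
    for t,z in(("long_bar",0),("drill_jig",0),("jig_stop",.006)):
        for k in robot.pinpoint(t,p)[:1]:
            v,u=k['position'];print(n,t,round(u*512,1),round(v*384,1),round(k['score'],2),onz(p,u*512,v*384,z).round(4))
E
python3 look.py c wrist
```

```text
2.95 [0.4526 0.08   0.1788] tooly ang -8.95 z [ 3.e-04  0.e+00 -1.e+00] [-1.2 -0.8  0.3] 0.0467
wrist long_bar 255.7 196.0 0.71 [0.4744 0.0792 0.    ]
```

View pics/c_wrist.png

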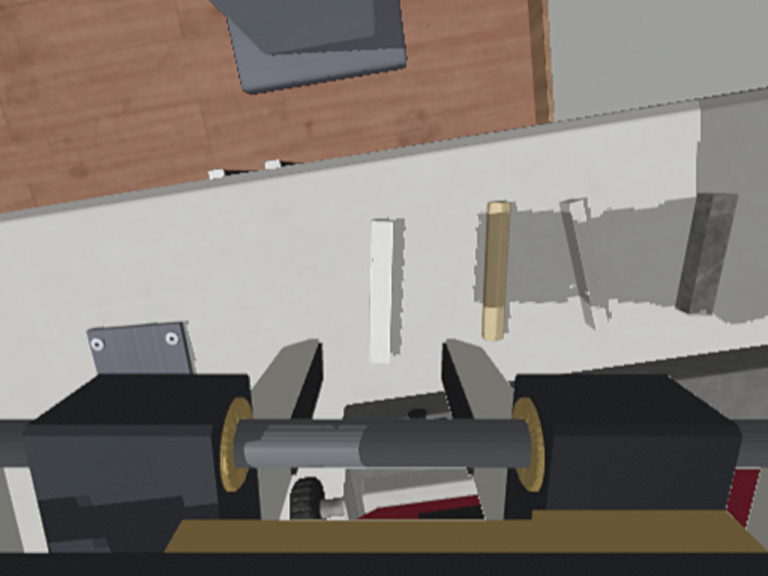

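The wrist view shows the long bar running from rows 220 to 362 at columns 371–392 (in the 1.5x picture), nearly centred between the fingers. Two plate screws are visible at (97,344) and (172,338).

Run:
```python
from h import *
p=np.load('pics/c_wrist.npy',allow_pickle=True).item()
s=robot.read_state();R=cv2.Rodrigues(np.array(s['orientation']))[0];T=np.array(s['tool_pos'])
g=cv2.cvtColor(p['img'],cv2.COLOR_BGR2GRAY)
m=((g>222)).astype(np.uint8);m[:140]=0;m[250:]=0;m[:,:235]=0;m[:,275:]=0
for v in range(148,245,12):print(v,g[v,240:274].tolist())
n,l,st,_=cv2.connectedComponentsWithStats(m);k=1+np.argmax(st[1:,4]);print(st[k])
c=cv2.findContours((l==k).astype(np.uint8),0,1)[0][0]
r=cv2.minAreaRect(c);print(r)
for q in cv2.boxPoints(r):
    X=onz(p,q[0]+.0,q[1],.016);print(q,X.round(4),'tool',(R.T@(X-T)).round(4))
```

```text
148 [200, 200, 200, 201, 200, 201, 199, 198, 221, 222, 218, 212, 212, 211, 210, 212, 211, 210, 208, 206, 206, 206, 134, 133, 137, 136, 135, 135, 132, 149, 203, 201, 199, 200]
160 [199, 199, 199, 200, 199, 199, 201, 210, 211, 220, 221, 221, 221, 220, 219, 220, 220, 219, 220, 222, 224, 224, 145, 132, 136, 135, 136, 136, 134, 151, 205, 202, 200, 200]
172 [200, 200, 201, 201, 200, 198, 202, 211, 198, 221, 221, 221, 221, 221, 220, 222, 222, 220, 222, 223, 222, 181, 135, 134, 137, 136, 136, 134, 141, 180, 202, 201, 200, 200]
184 [201, 201, 200, 201, 201, 200, 205, 230, 221, 219, 218, 220, 221, 220, 220, 221, 219, 220, 222, 224, 226, 137, 132, 136, 138, 136, 137, 134, 152, 205, 204, 202, 201, 201]
196 [200, 199, 199, 200, 200, 199, 192, 224, 222, 220, 220, 221, 221, 220, 220, 221, 220, 220, 222, 224, 226, 144, 134, 137, 138, 137, 136, 134, 151, 204, 203, 201, 201, 201]
208 [199, 198, 199, 199, 199, 197, 195, 224, 222, 221, 221, 220, 221, 220, 221, 220, 220, 221, 223, 220, 185, 136, 133, 136, 136, 136, 146, 182, 185, 203, 202, 201, 200, 200]
220 [200, 200, 199, 199, 200, 198, 199, 222, 222, 221, 221, 221, 220, 220, 222, 219, 220, 223, 225, 222, 142, 133, 137, 137, 137, 135, 151, 203, 202, 200, 199, 199, 200, 200]
232 [201, 200, 201, 199, 198, 200, 210, 221, 222, 221, 220, 220, 220, 220, 219, 218, 218, 219, 224, 226, 139, 130, 134, 136, 135, 133, 150, 202, 201, 199, 199, 199, 200, 199]
244 [200, 200, 201, 201, 201, 201, 201, 201, 201, 200, 200, 201, 200, 200, 200, 200, 200, 200, 201, 199, 200, 199, 200, 200, 199, 201, 202, 201, 201, 201, 201, 200, 200, 199]
[258 168   3  36  56]
((259.0, 185.5), (35.0, 2.0), 90.0)
[258. 168.] [0.4391 0.0872 0.016 ] tool [ 0.0049 -0.0144  0.1627]
[260. 168.] [0.4395 0.0894 0.016 ] tool [ 0.0071 -0.0144  0.1627]
[260. 203.] [0.4791 0.0833 0.016 ] tool [0.0076 0.0256 0.1627]
[258. 203.] [0.4787 0.0811 0.016 ] tool [0.0054 0.0257 0.1627]
```

Run:
```python
from h import *
p=np.load('pics/c_wrist.npy',allow_pickle=True).item()
s=robot.read_state();R=cv2.Rodrigues(np.array(s['orientation']))[0];T=np.array(s['tool_pos'])
for v,a,b in((152,247.3,261.8),(184,246.7,260.8),(196,246.6,260.8),(232,246.3,259.8)):
    x=[(R.T@(onz(p,u,v,.016)-T)) for u in(a,b)];print(v,x[0].round(4),x[1].round(4),'mid',((x[0]+x[1])/2)[:2].round(4))
for v in(146.5,241.5):X=onz(p,254,v,.016);print(X,(R.T@(X-T)).round(4))
for q,z in(((97,344),.008),((172,338),.008),((88,328),.006),((183,322),.006)):print(onz(p,q[0]/1.5,q[1]/1.5,z).round(4))
# tri top far right? with earlier view: network pins
```

```text
152 [-0.007  -0.0318  0.1627] [ 0.0088 -0.0319  0.1627] mid [ 0.0009 -0.0319]
184 [-0.0075  0.0037  0.1627] [0.0082 0.0036 0.1627] mid [0.0003 0.0037]
196 [-0.0076  0.0176  0.1627] [0.0084 0.0174 0.1627] mid [0.0004 0.0175]
232 [-0.0078  0.0609  0.1627] [0.0079 0.0608 0.1627] mid [0.     0.0608]
[0.41531337 0.08654323 0.016     ] [ 0.0002 -0.0378  0.1627]
[0.52445998 0.06928481 0.016     ] [0.0013 0.0727 0.1627]
[ 0.4774 -0.1511  0.008 ]
[ 0.4818 -0.091   0.008 ]
[ 0.4639 -0.1553  0.006 ]
[ 0.4708 -0.0799  0.006 ]
```

Emit:
jog_arm:
  commands: [0,0.0004,-0.003,0.034,0.5,0,0,0,0.036,0,0,0,0,0.036,0,0,0,0,0.036,0,0,0,0,0.02,0,0,0,0,0.012,0,0,0,0,0,0,0,0,0,0,0,1,0,0,0,0,1,0,0,0,0,1,0,0,0,0,1,0,0,0,0,1,0,0,0,0,1,0,0,0,0]
  grip_force: 30

```text
t: 4.32
tool_pos: [0.4499, 0.0809, 0.0051]
orientation: [2.403, 2.023, 0.001]
force: [-1.1, -1.3, 2.1]
opening: 0.0159
```

Emit:
jog_arm:
  commands: [1,0,0,-0.02,0,1,0,0,-0.035,0,1,0,0,-0.035,0,1,0,0,-0.035,0,1,0,0,-0.035,0,1,-0.0326,0.0083,0,0,1,-0.0326,0.0083,0,0,1,-0.0326,0.0083,0,0,1,-0.0326,0.0083,0,0,1,-0.0326,0.0083,0,0,1,-0.0326,0.0083,0,0,1,0,0,0,-5.2,1,0,0,0,0,1,0,0,0,0]

```text
t: 5.48
tool_pos: [0.4651, -0.1203, 0.1643]
orientation: [-2.311, -2.126, 0.0]
force: [-0.1, -0.1, -1.0]
opening: 0.0154
```

```bash
python3 look.py d wrist side
```

```text
5.4833 [ 0.4651 -0.1203  0.1643] tooly ang -4.78 z [-7.e-04  7.e-04 -1.e+00] [-0.1 -0.1 -1. ] 0.0154
wrist long_bar 255.3 266.5 0.62 [ 0.5706 -0.1269  0.    ]
side long_bar 275.6 187.8 0.93 [0.6021 0.0692 0.    ]
side drill_jig 299.2 238.7 0.87 [ 0.5512 -0.1263  0.    ]
```

View pics/d_wrist.png

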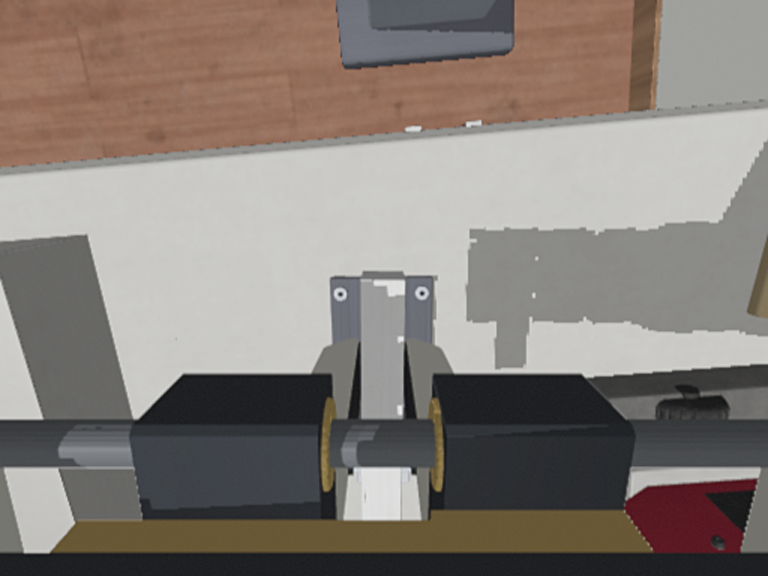

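View pics/d_side.png

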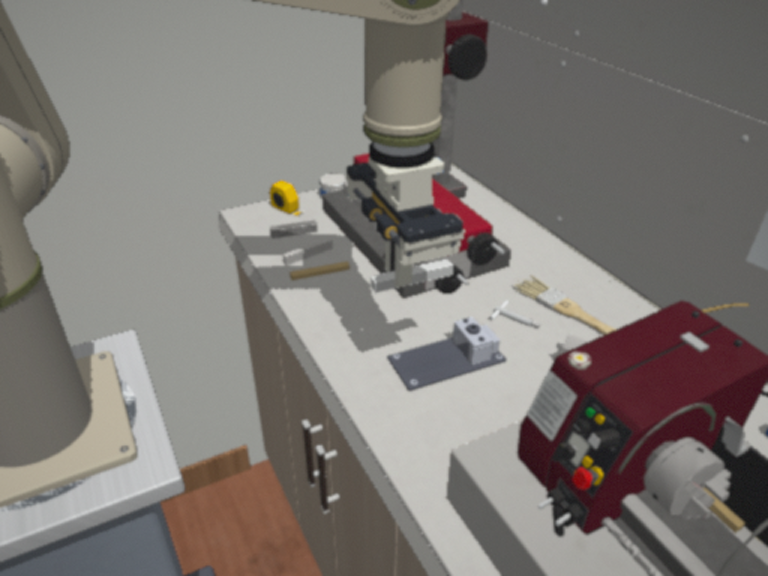

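The bar is held, pointing along the jig. The jig's screws are visible at (340,294) and (422,293), and the plate's near corners at (331,277) and (433,277).

Run:
```python
from h import *
p=np.load('pics/d_wrist.npy',allow_pickle=True).item()
s=robot.read_state();R=cv2.Rodrigues(np.array(s['orientation']))[0];T=np.array(s['tool_pos'])
a=cv2.resize(p['img'][175:260,205:305],None,fx=6,fy=6,interpolation=cv2.INTER_CUBIC);cv2.imwrite('pics/d2.png',a)
P=[onz(p,q[0]/1.5,q[1]/1.5,z) for q,z in(((340,294),.008),((422,293),.008),((331,277),.006),((433,277),.006))]
for x in P:print(x.round(4),'tool',(R.T@(x-T)).round(4))
for a,b,o in((P[0],P[1],68),(P[2],P[3],80)):
    d=(b-a)[:2];L=np.linalg.norm(d);h=np.arctan2(d[1],d[0])-np.pi/2
    print('heading',np.degrees(h),'L',L,'origin',((a+b)/2)[:2]+o/1000*np.array([np.cos(h),np.sin(h)]))
```

```text
[ 0.4782 -0.151   0.008 ] tool [-0.0301  0.0152  0.1567]
[ 0.4825 -0.0908  0.008 ] tool [0.0303 0.0147 0.1567]
[ 0.4653 -0.1564  0.006 ] tool [-0.0365  0.0028  0.1587]
[ 0.4716 -0.0819  0.006 ] tool [0.0383 0.0031 0.1587]
heading -4.0778266558258 L 0.06034149685463563 origin [ 0.54817562 -0.12571538]
heading -4.798913145147917 L 0.0747992123009854 origin [ 0.54818577 -0.12582831]
```

View pics/d2.png

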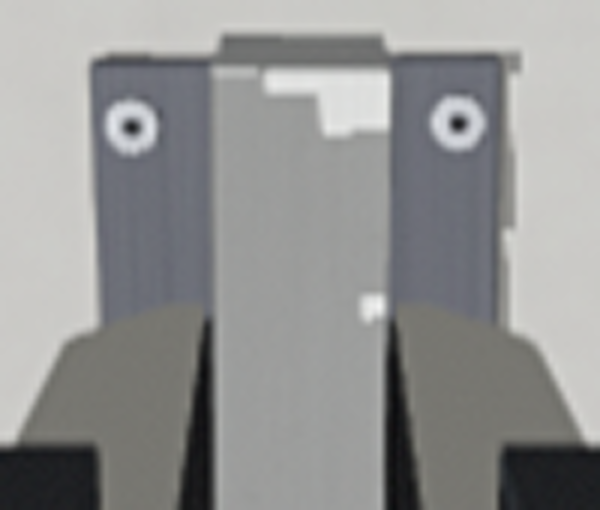

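Emit:
jog_arm:
  commands: [1,0.0005,0.0176,0,-0.6,1,0,0,0.035,0,1,0,0,0.035,0,1,0,0,0.035,0,1,0,0,0.025,0,1,0,0,0.015,0,1,0,0,0.006,0,1,0,0,0,0,1,0,0,0,0]

```text
t: 6.63
tool_pos: [0.4833, -0.1212, 0.0141]
orientation: [2.297, 2.142, 0.0]
force: [-0.1, 0.1, -1.3]
opening: 0.0157
```

```bash
python3 look.py e wrist side
```

```text
6.6333 [ 0.4833 -0.1212  0.0141] tooly ang -3.99 z [ 3.e-04 -1.e-04 -1.e+00] [-0.1  0.1 -1.3] 0.0157
wrist long_bar 257.8 266.0 0.7 [ 0.5093 -0.1198  0.    ]
wrist drill_jig 254.5 317.6 0.67 [ 0.5484 -0.1247  0.    ]
side long_bar 281.8 240.8 0.71 [ 0.5131 -0.1147  0.    ]
side drill_jig 299.1 240.7 0.75 [ 0.5475 -0.1318  0.    ]
side jig_stop 323.6 230.5 0.64 [ 0.6113 -0.1334  0.006 ]
```

View pics/e_wrist.png

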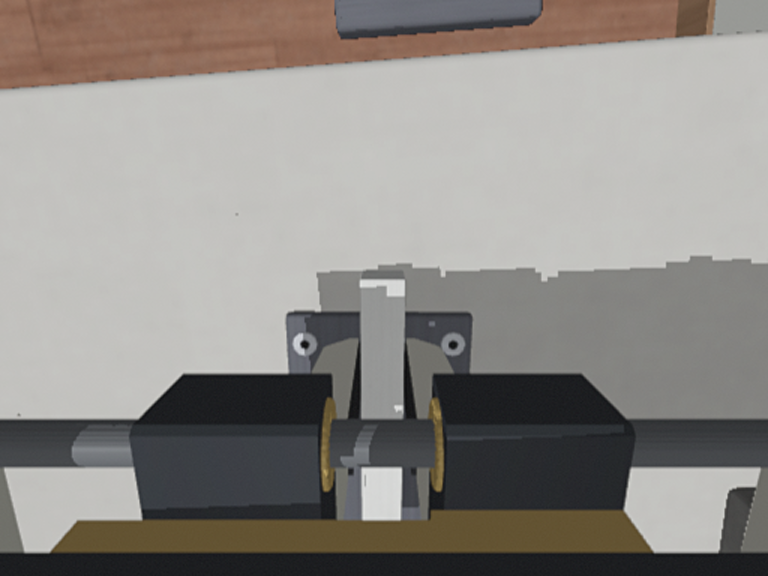

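View pics/e_side.png

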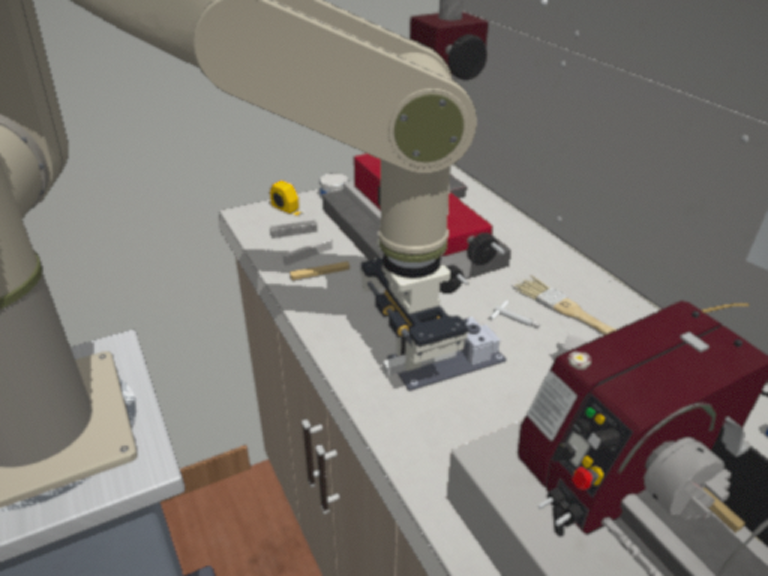

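Emit:
jog_arm:
  commands: [1,-0.0007,0,0.0015,0,1,0,0,0.001,0,1,0,0,0,0,1,0,0,0,0]

```text
t: 7.37
tool_pos: [0.4828, -0.1219, 0.011]
orientation: [-2.298, -2.142, 0.0]
force: [0.6, 0.0, -0.8]
opening: 0.0157
```

Emit:
jog_arm:
  commands: [1,0,0,0.0005,0,1,0,0,0,0]

```text
t: 7.53
tool_pos: [0.4829, -0.1219, 0.0108]
orientation: [-2.297, -2.143, 0.0]
force: [-1.4, 0.3, 2.6]
opening: 0.0158
```

Emit:
jog_arm:
  commands: [1,0,0,0.0005,0,1,0,0,0,0]

```text
t: 7.7
tool_pos: [0.4829, -0.122, 0.0108]
orientation: [-2.297, -2.143, 0.0]
force: [-5.6, 1.1, 8.4]
opening: 0.0153
```

Emit:
jog_arm:
  commands: [1,0,0,-0.0006,0,1,0,0.006,0,0,1,0,0.01,0,0,1,0,0.01,0,0,1,0,0.01,0,0,1,0,0.008,0,0,1,0,0.004,0,0,1,0,0,0,0,1,0,0,0,0]

```text
t: 8.45
tool_pos: [0.5313, -0.1254, 0.0108]
orientation: [2.297, 2.142, 0.001]
force: [1.5, -0.1, 2.3]
opening: 0.0157
```

```bash
python3 look.py f side wrist
```

```text
8.45 [ 0.5313 -0.1254  0.0108] tooly ang -3.99 z [ 9.e-04 -2.e-04 -1.e+00] [ 1.5 -0.1  2.3] 0.0157
side long_bar 304.6 239.6 0.56 [ 0.5603 -0.1343  0.    ]
side drill_jig 299.0 236.8 0.97 [ 0.5542 -0.1208  0.    ]
side jig_stop 318.6 232.8 0.75 [ 0.5968 -0.1349  0.006 ]
wrist long_bar 254.9 266.7 0.66 [ 0.5553 -0.1257  0.    ]
```

View pics/f_wrist.png

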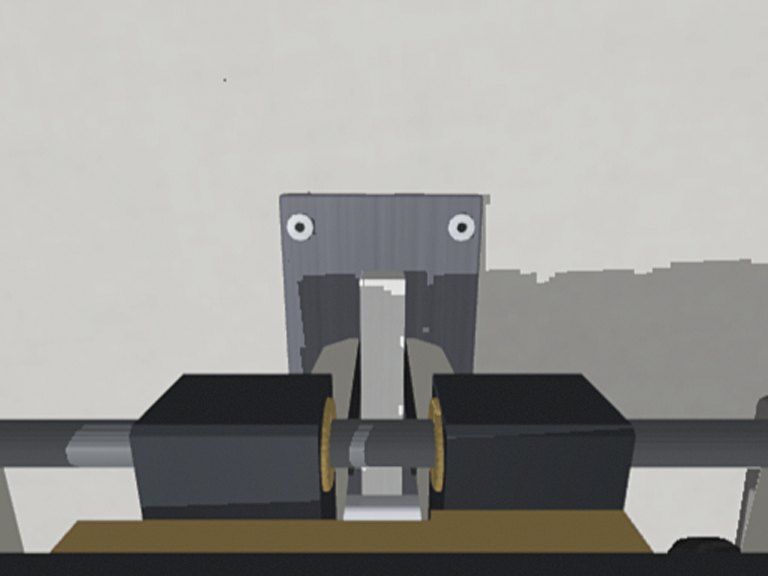

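In the wrist view the bar lies midway between the screws (300 and 461, with the bar at 382) and runs straight under the bridge. Next I'll creep it forward to the stop.

Emit:
jog_arm:
  commands: [1,-0.0003,0.002,0,0,1,0,0.002,0,0,1,0,0.001,0,0,1,0,0,0,0]

```text
t: 9.18
tool_pos: [0.5351, -0.1259, 0.0108]
orientation: [-2.297, -2.142, 0.002]
force: [-3.9, -0.8, 6.3]
opening: 0.0161
```

Emit:
jog_arm:
  commands: [1,0,0.001,0,0,1,0,0,0,0]

```text
t: 9.35
tool_pos: [0.5359, -0.126, 0.0108]
orientation: [-2.297, -2.142, 0.002]
force: [-2.9, -0.9, 6.0]
opening: 0.0158
```

Emit:
jog_arm:
  commands: [1,0,0.001,0,0,1,0,0,0,0]

```text
t: 9.52
tool_pos: [0.5369, -0.126, 0.0108]
orientation: [-2.296, -2.142, 0.002]
force: [-4.7, 0.1, 6.7]
opening: 0.0155
```

Emit:
jog_arm:
  commands: [1,0,0.001,0,0,1,0,0,0,0]

```text
t: 9.68
tool_pos: [0.5373, -0.1261, 0.0108]
orientation: [-2.296, -2.141, 0.003]
force: [-7.7, 0.7, 10.2]
opening: 0.0156
```

Emit:
jog_arm:
  commands: [1,0,0.001,0,0,1,0,0,0,0]

```text
t: 9.85
tool_pos: [0.5373, -0.126, 0.0108]
orientation: [-2.294, -2.14, 0.006]
force: [-12.9, 1.3, 15.3]
opening: 0.0158
```

Emit:
jog_arm:
  commands: [1,0,0.001,0,0,1,0,0,0,0]

```text
t: 10.02
tool_pos: [0.5374, -0.1261, 0.0108]
orientation: [-2.293, -2.139, 0.008]
force: [-17.9, 1.2, 19.9]
opening: 0.016
```

Emit:
jog_arm:
  commands: [1,0,-0.0015,-0.001,0,1,0,0,0,0]

```text
t: 10.18
tool_pos: [0.5373, -0.1259, 0.0109]
orientation: [-2.295, -2.14, 0.003]
force: [-5.6, -0.1, 0.8]
opening: 0.0157
```

Emit:
jog_arm:
  commands: [0.4,0,0,0,0,0.4,0,0,0,0,0.4,0,0,0,0,0.4,0,0,0,0]

```text
t: 10.52
tool_pos: [0.5397, -0.1262, 0.0119]
orientation: [2.297, 2.142, 0.001]
force: [-0.5, 0.1, -0.4]
opening: 0.0271
```

Emit:
jog_arm:
  commands: [0.4,0,0,-0.01,0,0.4,0,0,-0.03,0,0.4,0,0,-0.04,0,0.4,0,0,-0.04,0,0.4,0,0,-0.04,0,0.4,0,0,-0.035,0,0.4,0,0,0,0,0.4,0,0,0,0]

```text
t: 11.18
tool_pos: [0.5413, -0.1268, 0.211]
orientation: [2.293, 2.138, 0.005]
force: [0.3, 0.2, -0.8]
opening: 0.0276
```

```bash
python3 look.py g side wrist scene
```

```text
11.1833 [ 0.5413 -0.1268  0.211 ] tooly ang -3.99 z [ 0.0068 -0.0022 -1.    ] [ 0.3  0.2 -0.8] 0.0276
side long_bar 300.6 237.2 0.84 [ 0.5567 -0.1235  0.    ]
side drill_jig 298.1 237.4 0.62 [ 0.5513 -0.1215  0.    ]
side jig_stop 320.7 229.2 0.78 [ 0.6081 -0.1267  0.006 ]
wrist long_bar 254.5 190.6 0.77 [ 0.5592 -0.1259  0.    ]
wrist drill_jig 257.0 183.9 0.66 [ 0.5507 -0.1222  0.    ]
wrist jig_stop 253.9 231.0 0.92 [ 0.6111 -0.1304  0.006 ]
scene long_bar 267.8 252.5 0.77 [ 0.5504 -0.1317  0.    ]
scene drill_jig 268.7 246.7 0.95 [ 0.5569 -0.1115  0.    ]
scene jig_stop 294.6 247.5 0.86 [ 0.614  -0.1328  0.006 ]
```

View pics/g_wrist.png

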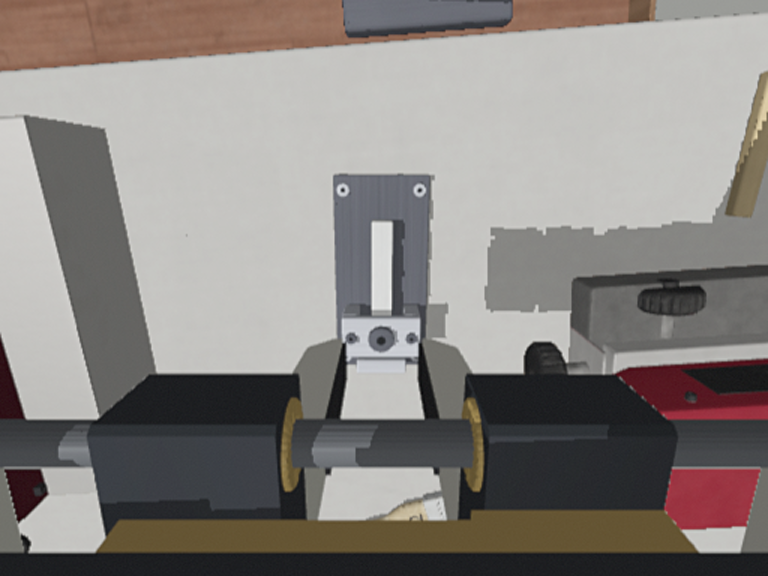

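View pics/g_side.png

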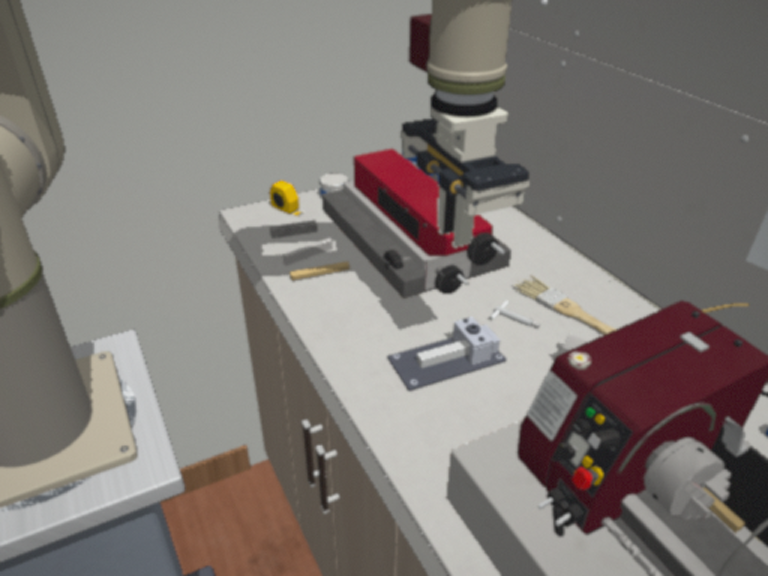

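Run:
```python
from h import *
p=np.load('pics/g_wrist.npy',allow_pickle=True).item()
a=cv2.resize(p['img'][110:255,210:300],None,fx=5,fy=4,interpolation=cv2.INTER_CUBIC);cv2.imwrite('pics/g2.png',a)
W=lambda q,z:onz(p,q[0]/1.5,q[1]/1.5,z)
A=W((342.5,190),.008);B=W((420,190),.008);d=(B-A)[:2];h=np.arctan2(d[1],d[0])-np.pi/2
c,s=np.cos(h),np.sin(h);O=((A+B)/2)[:2]+.068*np.array([c,s]);print(np.degrees(h),O)
for q,z in(((371,221),.022),((393,221),.022),((372,308),.022),((392,308),.022),((334,175),.006),((430,175),.006),((380.5,339),.050)):
    D=W(q,z)[:2]-O;print(q,(c*D[0]+s*D[1]).round(4),(-s*D[0]+c*D[1]).round(4))
```

```text
-4.010902386915427 [ 0.54812087 -0.12559243]
(371, 221) -0.0453 -0.0078
(393, 221) -0.0453 0.009
(372, 308) 0.0239 -0.0074
(392, 308) 0.0239 0.0086
(334, 175) -0.0793 -0.0368
(430, 175) -0.0793 0.038
(380.5, 339) 0.04 -0.0006
```

View pics/g2.png

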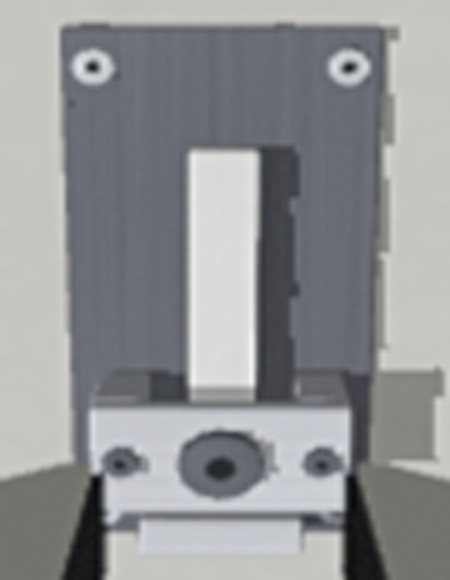

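```bash
python3 -c "
from plant import robot
print(robot.close_job())"
```

```text
the job is handed in; nothing more can be done
None
```

The long bar is in the drill jig, fully home against the end stop and released. I handed the job in at about 11.4 s of the 38 s allowed.

I gripped the bar near its robot end, laid it on the base plate and slid it straight under the bridge. At the stop the arm no longer advanced and the resisting force rose to about 18 N. I eased the push to about 6 N, so the bar was still pressed against the stop when I let go. Then I lifted clear.

**Last checks (wrist picture after release):**
- **End position:** the near end is at jig x ≈ -45.3 mm, against -45 mm for fully home.
- **Side position:** the bar is about 0.6 mm off the gap's centre line and runs straight along it.
- **Touching:** the gripper was clear of everything at 0.21 m, with wrist forces under 1 N.
- **Other bars:** the arm stayed clear of the short bar and the other two, and the last side picture shows nothing disturbed.

**Disagreements:**
- The network's position for the bar scattered by up to about 10 mm from my own measurement from the picture edges. Its bar position lies on the underside, partly hidden by the bridge. I relied on the edges and the contact force instead.
- The side camera read a few millimetres off the wrist camera.

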